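Prop the sample bin's lid and weigh the small tin

TASK

Lift the lid of the grey sample bin until its side stay drops in behind its tooth, then let the lid down gently so that the stay holds it open. Then take the small tin out from under the propped lid and stand it upright on the balance's round pan. Leave the lid propped, the big tin upright in the bin, and everything else where it is.

Things in the scene. Friction and masses are not known exactly. Their poses are not given: they have to be found in the camera images.
- bin: grey sheet-metal sample bin, 200 (x) x 370 (y) x 60 high, walls and floor 4 mm, fixed. Origin: centre of its underside; its front wall faces its own -x (to the robot). The lid's hinge line runs along its y at x = +100, z = 63. Outside its right wall (y = -193) a rail for the stay, top at z = 47, with one saw tooth 10 mm high: ramp rising from x = -38 to -12, upright face at x = -4 looking to +x.
- bin_lid (a joint): angle of the bin's flat aluminium lid (204 x 374 x 6 mm, 0.5 kg, damped hinge at the far side): 0 shut, grows as the front edge rises, stop at 1.25 rad. Left alone it falls shut unless the stay holds it. At about 1.08 rad, surely by 1.15, the stay's foot drops behind the tooth; lowered from there the lid rests on the stay at about 1.01. Lifted less, it shuts again.
- lid_bar (a point): middle of the lid's pull bar, a round steel bar 12 mm thick, 120 mm long along the bin's y, on a bracket at each end. Lid shut: bin x = -130, z = 91, 27 mm in front of the lid's front edge and 25 above its top, so fingers can straddle it from above. It moves with the lid, 230 mm from the hinge line along the lid and 28 above it. About 3 N lifts it; it can turn between the fingers.
- bin_stay (a joint): angle of the stay from its shut position in the lid: 0 lid shut, about 1.6 rad when propping. The stay is a flat steel bar 93 mm long, pivoted on the lid's right edge 60 mm from the hinge; its foot drags along the rail by its own weight as the lid rises.
- stay_foot (a point): centre of the stay's foot pin (8 mm thick, along the bin's y). Lid shut: bin x = -52, z = 51 mm. Propping: it lies in the corner behind the tooth, bin x = 0, z = 51 mm.
- small_tin_mid (a point): centre (half-way up) of the small round aluminium tin with fixed cap, 58 mm wide, 37 high, about 0.12 kg. It stands on the bin floor (4 mm above the worktop) left or right of the big one, 58 to 72 mm from the bin's middle along y. With the lid propped the pull bar hangs above it, some 270 mm over the worktop, so reach in from the robot side, tool leaning back 30 to 45 degrees from vertical.
- big_tin_mid (a point): centre (half-way up) of the big round aluminium tin with a fixed cap, 69 mm in diameter, 44 mm high; it stands in the bin beside the small one and stays there.
- balance_pan (a point): centre of the upper face of the round steel pan, 120 mm in diameter, of the low white top-pan balance (200 x 160 x 56 mm high, fixed); the pan's top is 56 mm above the worktop.
- micrometer: bystander: outside micrometer, 49 x 155 x 12 mm, lying behind the balance; origin under its middle
- coupon_b: bystander: square steel test plate, 50 x 50 x 10 mm, behind the balance; origin under its middle
- spanner: bystander: small spanner, 28 x 156 x 6 mm, lying left of the bin; origin under its middle
- marker: bystander: marker pen, 17 x 128 x 18 mm, lying left of the bin; origin under its middle
- lab_timer: bystander: lab timer, 128 x 58 x 18 mm, lying left of the bin; origin under its middle

How it is judged (in metres and radians):
On the way:
1. the lid rests on its stay, the foot behind the tooth, and no longer moves (value of joint bin_lid between 0.94 and 1.08 rad and x of stay_foot in the frame of bin between -0.005 and 0.012 m and z of stay_foot in the frame of bin below 0.056 m and velocity of joint bin_lid between -0.05 and 0.05 rad/s), for 0.3 s.
At the end, for the whole second after the job is handed in: The lid stands still at 0.94 to 1.08 rad with the stay's foot pin in the corner behind the tooth; the small tin stands upright (within 0.12 rad) and wholly on the balance's pan (centre within 31 mm of the pan's centre); the big tin stands upright on the floor of the bin (all of step 1 and horizontal distance between small_tin_mid and balance_pan below 0.031 m and z of small_tin_mid in the frame of balance_pan between 0.014 and 0.024 m and angle between each of small_tin_mid, big_tin_mid's own z axis and vertical below 0.12 rad and x of big_tin_mid in the frame of bin between -0.1 and 0.1 m and y of big_tin_mid in the frame of bin between -0.185 and 0.185 m and z of big_tin_mid in the frame of bin below 0.034 m); the robot touches nothing.
It fails at once if the lid is dropped or slammed down (it falls faster than 1.2 rad/s) (velocity of joint bin_lid below -1.2 rad/s).
It fails at once if the big tin is tipped over (angle between big_tin_mid's own z axis and vertical above 0.5 rad).
It fails at once if a bystander is moved by more than 30 mm (distance of any of micrometer, coupon_b, spanner, marker, lab_timer from where it was at the start of the episode above 0.03 m).
It also fails if it takes over 64 s, if anything falls off the work surface, if the arm or the gripper's body presses on something with over 40 N, if the wrist force passes 120 N, or if a joint passes its speed limit or range.

ROBOT

A 6-joint arm with a two-finger parallel gripper is mounted at the origin on a cart in front of the work surface, level with it; the furniture and walls round the work are solid. World frame = base frame: x ahead of the robot, y to its left, z up, the work surface at z = 0. Lengths are in mm, angles in rad, forces in N, time in s.
With the tool pointing down it reaches from about 350 to 950 mm from the base axis. Payload 17.4 kg.
Tool frame: the origin (TCP) lies midway between the tips of the shut fingers; the grasp point (between the pads) lies 19 mm behind it (arm.tcp_to_grasp is the z of the grasp point in the tool frame, in mm); z points along the fingers, y is the line along which they close (so a half turn about z gives the same grasp; the last joint's range is limited). The gripper opens to 93 mm and grips with 3 to 60 N. Pads are 15 mm wide; open, the fingers measure 128 mm over their backs; the gripper's body (75 mm by 188 mm) begins 65 mm behind the grasp point.
Start: joints at [-1.362, 0.116, 1.442, -0, 1.584, -0.038], TCP at [164.894, -654.555, 218.646] pointing down, gripper open.
Joint ranges: [-2.83, 2.83], [-0.83, 2.19], [0.07, 2.5], [-1.14, 4.28], [0.01, 3], [-2.97, 2.97]. Speed limits (rad/s): [1.89, 1.89, 2.22, 3.14, 3.14, 3.14].

INTERFACE

Orientations are given as a unit quaternion [w, x, y, z].
In Python, from bench import arm gives the robot as it stands.
- The arm moves only by the shell command python3 -m jog 'ROWS' [FORCE]. ROWS is JSON, a list of rows, each a list of 3 entries, a list of its own where there are three numbers: the turn, a rotation vector about the tool's x, y, z in rad, then the shift along the tool's x, y, z in m, then the finger opening in m, from 0 to 0.093. A call has exactly 8 rows; each row shifts and turns the commanded pose from where the row before left it, along the tool's axes as they then stand; what a row does not reach is not made up. A row lasts 1/8 s, in which the tool goes at most 62.5 mm and 10.7 degrees, less where a joint would pass 70% of its speed; a pose out of reach is approached as far as the arm can. A call with a gripper value outside its range is refused whole. The fingers move at their own pace and stop on an object; FORCE is the grip in N (left out, the last holds). Time passes only in rows, so rows that do not move let the fingers close, or fill a call up. It gives the time, the measured TCP pose, the force, the opening and the grip force at its end, in the units of the state.
- arm.read_state(): the state, without advancing time (a new reading comes with each control period).
- arm.camera(name): name is "side" or "top"; returns a dict with "image" (400x640x3 uint8, blue, green, red), "range_z" (400x640 float32, mm along the optical axis (not along the pixel's ray), 0 where there is no reading), "K" (3x3 intrinsics, pixels), "rvec" (rotation vector, rad) and "tvec" (3), from world to camera coordinates, as OpenCV has them. Camera axes: x right, y down, z forward; pixel columns grow to the right and rows downward; lengths in mm; the calibration is good to about 2 mm. A picture is of the moment at which its call begins.
- arm.close_job(): hands the job in; it is judged then, once.
Trained networks look in the newest picture that a camera, given by its name, has taken for a name from the list of things; names that differ only in an ending like _2 or _b are one class to them, and where a whole thing is asked for, a point or a joint stands for the part that bears it (a point fixed in the world has none). Each returns a list of dicts, best first, with "score" (0 to 1); they miss things now and then, are a little off and sometimes report something else, mostly with a low value. They report only what shows in the picture. A call takes as long as a camera call.
- arm.spot_in(label, camera): "rect" ([left, top, right, bottom] in pixels, round what is visible of it).
- arm.trace(label, camera): "pixels" (400x640 bool, what is visible of it) and "rect" ([left, top, right, bottom] in pixels, round what is visible of it).
The state is a dict: "time_s": time; "joint_positions": joint angles; "joint_vel": joint speeds; "joint_efforts": joint torques, N m; "eef_pos": TCP position; "eef_rot": TCP orientation; "force": force on the tool from outside, world axes, zero at the start; "wrist_torque": the same for the moment, N m; "finger_gap": opening from 0.0 (shut) to 1.0 (fully open); "grasp_force": force on a finger pad.
Only numpy, scipy, OpenCV 4.12 (cv2) and the standard library are available. Lean on these libraries where they do the work, as an engineer would, in place of code of your own. Each camera call takes 0.05 s, during which the arm holds its last target. There are 200 camera calls.

## Working session

There is one attempt and no reset: what is moved stays moved. The work goes in short steps, Python scripts to look and compute and a shell command to move; the robot and the scene stay as the last step left them, time stands still between calls to the robot, and variables do not carry over. Pictures are saved under pics/ and viewed, at most 10 in all, crops included, and the job is handed in when it is done.

```bash
mkdir -p pics; ls; cat > h.py <<'E'
import numpy as np,cv2
from bench import arm
def cam(n):
    c=arm.camera(n); c['R']=cv2.Rodrigues(np.array(c['rvec'],float))[0]; c['t']=np.array(c['tvec'],float).ravel(); return c
def pts(c,mask=None):
    z=c['range_z']; m=(z>0) if mask is None else (mask&(z>0))
    v,u=np.nonzero(m); zz=z[v,u]; K=c['K']
    P=np.stack([(u-K[0][2])*zz/K[0][0],(v-K[1][2])*zz/K[1][1],zz],1)
    return (P-c['t'])@c['R']
E
cat > a.py <<'E'
from h import *
np.set_printoptions(precision=1,suppress=True)
s=arm.read_state(); print(s['time_s'],s['eef_pos'],s['eef_rot'],arm.tcp_to_grasp)
ims=[]
for n in('top','side'):
    c=cam(n); cv2.imwrite(f'pics/{n}0.png',c['image'])
    print(n,'campos',-c['R'].T@c['t'])
    for l in['bin','bin_lid','lid_bar','balance_pan','small_tin_mid','big_tin_mid','bin_stay','stay_foot']:
        try:
            r=arm.trace(l,n)
        except Exception as e: print(l,e); continue
        for d in r[:2]:
            P=pts(c,d['pixels'])
            if len(P): print(l,round(d['score'],2),np.round(d['rect']),len(P),'med',np.median(P,0),'lo',np.percentile(P,2,0),'hi',np.percentile(P,98,0))
print(arm.read_state()['time_s'])
E
python3 a.py
```

```text
pics
0.0 [ 164.8 -654.3  217.9] [-0.   1.   0.1 -0. ] -18.8
top campos [ 448.9   60.  1450. ]
bin 0.89 [260. 168. 386. 244.] 7471 med [603.8  77.3  65.9] lo [ 489.  -109.2   49.2] hi [711.6 261.3  88.9]
bin_lid 0.86 [262. 166. 386. 248.] 7151 med [604.2  84.1  66. ] lo [488.9 -95.1  59.6] hi [711.  261.3  89.1]
lid_bar 0.55 [261. 169. 381. 244.] 7218 med [604.4  82.8  66. ] lo [488.3 -97.9  59.8] hi [711.1 260.4  89.6]
balance_pan 0.8 [411. 204. 463. 261.] 2893 med [ 518.1 -301.3   46. ] lo [ 426.2 -382.2   29.5] hi [ 612.7 -228.5   59.9]
bin_stay 0.67 [213. 231. 215. 272.] 44 med [394.8 444.9   3.2] lo [381.3 435.1  -3.1] hi [520.1 451.8   9.1]
side campos [ 590.3 1125.  1077.8]
bin 0.86 [279. 176. 362. 278.] 5972 med [608.1 137.3  63.9] lo [488.9 -95.2   1.3] hi [715.7 276.9  82.4]
bin_lid 0.66 [280. 177. 361. 259.] 5055 med [605.1 111.7  64.5] lo [487.4 -94.6  58.9] hi [712.1 270.   87.8]
lid_bar 0.63 [282. 176. 361. 264.] 5147 med [605.  110.   64.4] lo [ 484.9 -102.4   56.4] hi [713.4 269.6  86.8]
balance_pan 0.7 [321. 142. 369. 173.] 1416 med [ 518.4 -269.4   42. ] lo [ 426.  -377.5    8.5] hi [ 612.3 -220.6   56.4]
balance_pan 0.53 [284. 158. 293. 180.] 89 med [ 746.6 -216.8    6.6] lo [ 724.5 -303.    -4.2] hi [ 771.1 -170.7   12.1]
big_tin_mid 0.73 [281. 177. 362. 274.] 5688 med [610.8 140.9  63.9] lo [507.7 -95.3   6.7] hi [714.7 276.7  69.9]
bin_stay 0.41 [321. 177. 323. 178.] 2 med [ 599.2 -121.1   53.6] lo [ 597.4 -122.9   52. ] hi [ 601.  -119.2   55.2]
stay_foot 0.53 [322. 175. 332. 179.] 8 med [ 595.5 -116.    57.1] lo [ 571.8 -122.4   52.2] hi [ 611.3 -111.    61.6]
0.9
```

```bash
cat > b.py <<'E'
from h import *
np.set_printoptions(precision=2,suppress=True)
c=cam('top'); im=cv2.resize(c['image'][130:330,180:500],(800,500)); cv2.imwrite('pics/topcrop.png',im)
for n in('top','side'):
    c=cam(n); P=pts(c)
    L=P[(P[:,2]>60)&(P[:,2]<73)&(P[:,0]>440)&(P[:,0]<760)&(P[:,1]>-180)&(P[:,1]<320)]
    r=cv2.minAreaRect(L[:,:2].astype(np.float32)); print(n,'lid',r,'mean',L.mean(0))
    B=P[(P[:,2]>80)&(P[:,2]<105)&(P[:,0]>440)&(P[:,0]<600)&(P[:,1]>-180)&(P[:,1]<320)]
    print('bar',len(B),B.mean(0) if len(B) else '',cv2.minAreaRect(B[:,:2].astype(np.float32)) if len(B) else '')
    Q=P[(P[:,2]>49)&(P[:,2]<63)&(P[:,0]>400)&(P[:,0]<650)&(P[:,1]>-420)&(P[:,1]<-200)]
    print('pan',len(Q),cv2.minEnclosingCircle(Q[:,:2].astype(np.float32)),cv2.minAreaRect(Q[:,:2].astype(np.float32)),Q.mean(0))
E
python3 b.py
```

```text
top lid ((610.5274658203125, 72.73818969726562), (395.1272888183594, 213.02999877929688), 84.67549133300781) mean [608.09  80.83  66.1 ]
bar 200 [484.41  94.68  92.77] ((495.47064208984375, 93.48185729980469), (129.3335723876953, 45.220436096191406), 83.84951782226562)
pan 1104 ((515.7664794921875, -310.09515380859375), 109.3913803100586) ((515.7390747070312, -307.5863037109375), (147.18011474609375, 183.45498657226562), 85.1726303100586) [ 538.19 -307.9    54.94]
side lid ((610.3812866210938, 76.88648986816406), (398.3250732421875, 212.97056579589844), 84.83148193359375) mean [610.59 106.82  64.54]
bar 140 [484.47 103.73  91.09] ((491.82550048828125, 97.466552734375), (128.7688446044922, 36.8216438293457), 84.64263153076172)
pan 394 ((529.26953125, -302.0452880859375), 74.27806854248047) ((539.099609375, -305.9163818359375), (128.46510314941406, 121.1579360961914), 23.797266006469727) [ 543.99 -302.15   53.23]
```

View pics/topcrop.png

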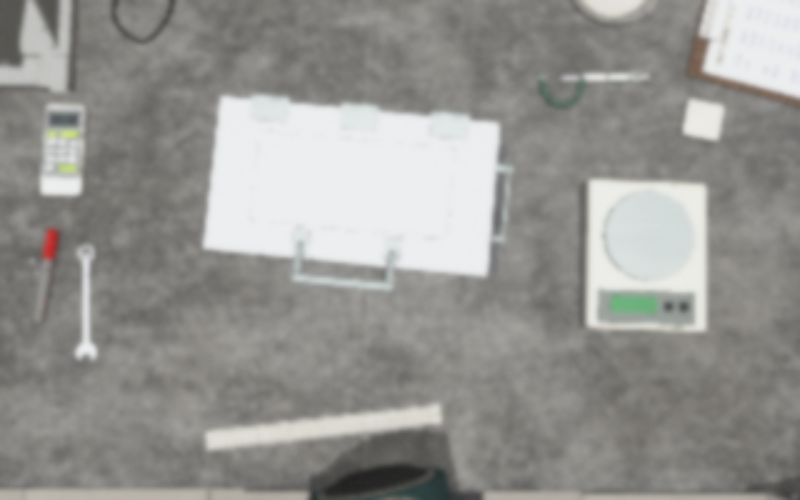

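The picture shows the shut lid (crop corners about (220,95), (500,122), (488,276), (203,248)), the bar from (297,279) to (390,287), and the pan at (649,235). I'll turn these into positions by casting rays from the camera.

```bash
cat >> h.py <<'E'
def ray(c,u,v,z):
    K=c['K']; d=c['R'].T@np.array([(u-K[0][2])/K[0][0],(v-K[1][2])/K[1][1],1]); o=-c['R'].T@c['t']
    return o+d*(z-o[2])/d[2]
E
cat > c.py <<'E'
from h import *
np.set_printoptions(precision=1,suppress=True)
c=cam('top'); f=lambda x,y,z:ray(c,180+(x+.5)/2.5-.5,130+(y+.5)/2.5-.5,z)
for q in[(220,95),(500,122),(488,276),(203,248)]: print('corner',f(*q,66))
# refined lid by brightness
g=cv2.cvtColor(c['image'],cv2.COLOR_BGR2GRAY); m=(g>180).astype(np.uint8); n,lab,st,ce=cv2.connectedComponentsWithStats(m)
k=lab[200,320]; v,u=np.nonzero(cv2.morphologyEx((lab==k).astype(np.uint8),cv2.MORPH_OPEN,np.ones((15,15))))
W=np.array([ray(c,a,b,66) for a,b in zip(u,v)]); print('lid',cv2.minAreaRect(W[:,:2].astype(np.float32)),W.mean(0))
for q in[(297,279),(390,287),(343,283)]: print('bar',f(*q,95))
print('pan',f(649,235,56), f(603,235,56),f(694,235,56),f(649,190,56),f(649,281,56))
R=cv2.Rodrigues
from scipy.spatial.transform import Rotation as Ro
q=arm.read_state()['eef_rot']; print(Ro.from_quat([q[1],q[2],q[3],q[0]]).as_matrix(),arm.read_state()['eef_pos'])
E
python3 c.py
```

```text
corner [728.4 258.4  66. ]
corner [ 693.8 -114.1   66. ]
corner [490.  -96.5  66. ]
corner [524.6 276.3  66. ]
lid ((610.6063842773438, 81.44764709472656), (375.6508483886719, 210.0089111328125), 84.65472412109375) [608.6  81.1  66. ]
bar [484.  150.7  95. ]
bar [474.5  31.9  95. ]
bar [479.3  91.9  95. ]
pan [ 545.4 -310.5   56. ] [ 545.1 -249.9   56. ] [ 545.7 -369.9   56. ] [ 605.2 -312.1   56. ] [ 484.9 -309.    56. ]
[[ 1.   0.2 -0. ]
 [ 0.2 -1.   0. ]
 [-0.  -0.  -1. ]] [ 164.9 -654.6  218.6]
```

```bash
cat >> h.py <<'E'
from scipy.spatial.transform import Rotation as Ro
th=-np.radians(5.28); O=np.array([611,81,0.]); RB=Ro.from_euler('z',th).as_matrix()
def tb(p): return RB.T@(np.asarray(p)-O)
def fb(p): return O+RB@np.asarray(p,float)
def pose():
    s=arm.read_state(); q=s['eef_rot']; return np.array(s['eef_pos']),Ro.from_quat([q[1],q[2],q[3],q[0]]).as_matrix()
def tool(yaw_x,lean=0):
    """tool x along bin-y rotated...: z down, x at yaw_x; lean: tilt so that z points forward along y"""
    x=np.array([np.cos(yaw_x),np.sin(yaw_x),0]); z=np.array([0,0,-1.]); R=np.stack([x,np.cross(z,x),z],1)
    return R@Ro.from_rotvec([-lean,0,0]).as_matrix()
def plan(p1,R1,n,p0=None,R0=None):
    """rotation per row then per-row shift in tool axes (axes at row start)"""
    p,R=pose() if p0 is None else (p0,R0); p1=np.array(p1); w=Ro.from_matrix(R.T@R1).as_rotvec()
    print('turn total',np.round(w,4),'per row',np.round(w/n,4),'dist',np.linalg.norm(p1-p))
    for i in range(n):
        Ri=R@Ro.from_rotvec(w*i/n).as_matrix(); print(np.round(Ri.T@(p1-p)/n/1000,4).tolist())
E
python3 - <<'E'
from h import *
p,R=pose(); B=fb([-130,0,91]); print(p,B,np.degrees(np.arctan2(R[1,0],R[0,0])))
RT=tool(th+np.pi/2)
plan([520,-300,225],R,8)
plan([p[0],p[1],p[2]],RT,8)
plan([B[0],B[1],185],RT,8,np.array([520,-300,225.]),RT)
E
```

```text
[ 164.89691389 -654.55748169  218.62339984] [481.55160548  92.96299108  91.        ] 14.13909942337788
turn total [0. 0. 0.] per row [0. 0. 0.] dist 501.846461198256
[0.0539, -0.0321, -0.0008]
[0.0539, -0.0321, -0.0008]
[0.0539, -0.0321, -0.0008]
[0.0539, -0.0321, -0.0008]
[0.0539, -0.0321, -0.0008]
[0.0539, -0.0321, -0.0008]
[0.0539, -0.0321, -0.0008]
[0.0539, -0.0321, -0.0008]
turn total [-1.0000e-04  0.0000e+00 -1.2319e+00] per row [-0.     0.    -0.154] dist 0.0
[0.0, 0.0, 0.0]
[0.0, 0.0, 0.0]
[0.0, 0.0, 0.0]
[0.0, 0.0, 0.0]
[0.0, 0.0, 0.0]
[0.0, 0.0, 0.0]
[0.0, 0.0, 0.0]
[0.0, 0.0, 0.0]
turn total [0. 0. 0.] per row [0. 0. 0.] dist 396.86041803499484
[0.0485, -0.0093, 0.005]
[0.0485, -0.0093, 0.005]
[0.0485, -0.0093, 0.005]
[0.0485, -0.0093, 0.005]
[0.0485, -0.0093, 0.005]
[0.0485, -0.0093, 0.005]
[0.0485, -0.0093, 0.005]
[0.0485, -0.0093, 0.005]
```

```bash
python3 -m jog '[[[0,0,0],[0.054,-0.032,-0.001],0.04],[[0,0,0],[0.054,-0.032,-0.001],0.04],[[0,0,0],[0.054,-0.032,-0.001],0.04],[[0,0,0],[0.054,-0.032,-0.001],0.04],[[0,0,0],[0.054,-0.032,-0.001],0.04],[[0,0,0],[0.054,-0.032,-0.001],0.04],[[0,0,0],[0.054,-0.032,-0.001],0.04],[[0,0,0],[0.054,-0.032,-0.001],0.04]]' 20
python3 -m jog '[[[0,0,-0.154],[0,0,0],0.036],[[0,0,-0.154],[0,0,0],0.036],[[0,0,-0.154],[0,0,0],0.036],[[0,0,-0.154],[0,0,0],0.036],[[0,0,-0.154],[0,0,0],0.036],[[0,0,-0.154],[0,0,0],0.036],[[0,0,-0.154],[0,0,0],0.036],[[0,0,-0.154],[0,0,0],0.036]]'
python3 -m jog '[[[0,0,0],[0.048,-0.009,0.004],0.036],[[0,0,0],[0.048,-0.009,0.004],0.036],[[0,0,0],[0.048,-0.009,0.004],0.036],[[0,0,0],[0.048,-0.009,0.004],0.036],[[0,0,0],[0.048,-0.009,0.004],0.036],[[0,0,0],[0.048,-0.009,0.004],0.036],[[0,0,0],[0.048,-0.009,0.004],0.036],[[0,0,0],[0.048,-0.009,0.004],0.036]]'
python3 - <<'E'
from h import *
B=fb([-130,0,78]); plan(B,tool(th+np.pi/2),1)
c=cam('side'); cv2.imwrite('pics/s1.png',cv2.resize(c['image'][60:310,200:520],(800,625))[:600]); print(arm.read_state()['joint_positions'])
E
```

```text
time_s: 2.1
eef_pos: [520.9, -300.6, 226.9]
eef_rot: [0.0, 0.992, 0.123, 0.0]
force: [0.3, -0.6, 0.3]
finger_gap: 0.433
grasp_force: 0.0
time_s: 3.1
eef_pos: [519.7, -302.4, 226.6]
eef_rot: [0.0, 0.737, 0.676, 0.0]
force: [0.6, 0.7, 0.3]
finger_gap: 0.387
grasp_force: 0.0
time_s: 4.1
eef_pos: [482.9, 88.2, 194.8]
eef_rot: [0.0, 0.739, 0.674, 0.0]
force: [0.3, -0.4, -0.2]
finger_gap: 0.388
grasp_force: 0.0
turn total [ 0.0007 -0.0001  0.    ] per row [ 0.0007 -0.0001  0.    ] dist 116.86405956088862
[0.0046, -0.0019, 0.1168]
[ 0.13592681 -0.2867464   1.85850294  0.00189329  1.56985895  0.22611757]
```

View pics/s1.png

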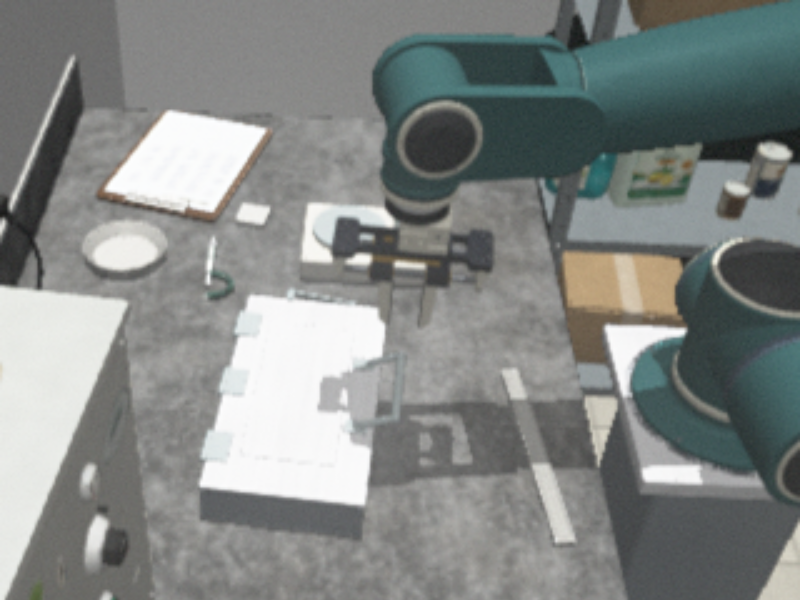

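The side view shows the fingers (tips near 385–430, 320) above the bar (around 400,385) with the closing line across it. Next I descend, straddle the bar and close.

```bash
python3 -m jog '[[[0,0,0],[0.001,0,0.022],0.036],[[0,0,0],[0.001,-0.001,0.025],0.036],[[0,0,0],[0.001,-0.001,0.025],0.036],[[0,0,0],[0.001,0,0.022],0.036],[[0,0,0],[0,0,0.014],0.036],[[0,0,0],[0,0,0.008],0.036],[[0,0,0],[0,0,0],0.036],[[0,0,0],[0,0,0],0.0]]' 20
python3 -m jog '[[[0,0,0],[0,0,0],0],[[0,0,0],[0,0,0],0],[[0,0,0],[0,0,0],0],[[0,0,0],[0,0,0],0],[[0,0,0],[0,0,0],0],[[0,0,0],[0,0,0],0],[[0,0,0],[0,0,0],0],[[0,0,0],[0,0,0],0]]' 20
```

```text
time_s: 5.15
eef_pos: [482.0, 90.8, 79.3]
eef_rot: [0.0, 0.739, 0.674, 0.0]
force: [-0.7, 0.6, 0.5]
finger_gap: 0.323
grasp_force: 0.0
time_s: 6.15
eef_pos: [480.9, 91.0, 78.9]
eef_rot: [-0.001, 0.739, 0.674, -0.001]
force: [-10.0, 0.9, 6.4]
finger_gap: 0.123
grasp_force: 20.0
```

```bash
python3 - <<'E'
from h import *
T=1.16; n=24
def f(t): return np.array([231.7*(np.cos(.121)-np.cos(.121+t)),-231.7*(np.sin(.121+t)-np.sin(.121))])
c=np.zeros(2); out=[]
for i in range(1,n+1):
    u=i/n; u=u*(1-.3)+.3*(3*u*u-2*u**3)
    d=np.round((f(T*u)-c)*2)/2; c+=d; out.append('[[0,0,0],[0,%g,%g],0]'%tuple(d/1000))
for k in range(3): print('['+','.join(out[8*k:8*k+8])+']')
E
```

```text
[[[0,0,0],[0,0.001,-0.008],0],[[0,0,0],[0,0.0015,-0.009],0],[[0,0,0],[0,0.0025,-0.0095],0],[[0,0,0],[0,0.0025,-0.01],0],[[0,0,0],[0,0.003,-0.0105],0],[[0,0,0],[0,0.004,-0.0105],0],[[0,0,0],[0,0.005,-0.011],0],[[0,0,0],[0,0.005,-0.011],0]]
[[[0,0,0],[0,0.0065,-0.011],0],[[0,0,0],[0,0.0065,-0.0105],0],[[0,0,0],[0,0.0075,-0.0105],0],[[0,0,0],[0,0.008,-0.01],0],[[0,0,0],[0,0.0085,-0.0095],0],[[0,0,0],[0,0.009,-0.009],0],[[0,0,0],[0,0.0095,-0.0085],0],[[0,0,0],[0,0.0095,-0.008],0]]
[[[0,0,0],[0,0.01,-0.007],0],[[0,0,0],[0,0.01,-0.0065],0],[[0,0,0],[0,0.01,-0.0055],0],[[0,0,0],[0,0.0095,-0.005],0],[[0,0,0],[0,0.0095,-0.0045],0],[[0,0,0],[0,0.009,-0.0035],0],[[0,0,0],[0,0.0085,-0.003],0],[[0,0,0],[0,0.008,-0.0025],0]]
```

```bash
python3 -m jog '[[[0,0,0],[0,0.001,-0.008],0],[[0,0,0],[0,0.0015,-0.009],0],[[0,0,0],[0,0.0025,-0.0095],0],[[0,0,0],[0,0.0025,-0.01],0],[[0,0,0],[0,0.003,-0.0105],0],[[0,0,0],[0,0.004,-0.0105],0],[[0,0,0],[0,0.005,-0.011],0],[[0,0,0],[0,0.005,-0.011],0]]' 20
python3 -m jog '[[[0,0,0],[0,0.0065,-0.011],0],[[0,0,0],[0,0.0065,-0.0105],0],[[0,0,0],[0,0.0075,-0.0105],0],[[0,0,0],[0,0.008,-0.01],0],[[0,0,0],[0,0.0085,-0.0095],0],[[0,0,0],[0,0.009,-0.009],0],[[0,0,0],[0,0.0095,-0.0085],0],[[0,0,0],[0,0.0095,-0.008],0]]'
```

```text
time_s: 7.15
eef_pos: [504.6, 88.8, 158.7]
eef_rot: [-0.001, 0.739, 0.674, -0.001]
force: [-15.8, 0.9, 4.4]
finger_gap: 0.121
grasp_force: 20.0
time_s: 8.15
eef_pos: [570.3, 82.9, 237.9]
eef_rot: [-0.0, 0.739, 0.674, 0.0]
force: [-13.6, 2.2, 12.9]
finger_gap: 0.117
grasp_force: 20.0
```

```bash
python3 -m jog '[[[0,0,0],[0,0.01,-0.007],0],[[0,0,0],[0,0.01,-0.0065],0],[[0,0,0],[0,0.01,-0.0055],0],[[0,0,0],[0,0.0095,-0.005],0],[[0,0,0],[0,0.0095,-0.0045],0],[[0,0,0],[0,0.009,-0.0035],0],[[0,0,0],[0,0.0085,-0.003],0],[[0,0,0],[0,0.008,-0.0025],0]]'
python3 - <<'E'
from h import *
p,R=pose();h=fb([100,0,63]);b=tb(p-R[:,2]*13)-[100,0,63];print(p,b,np.hypot(b[0],b[2]),np.arctan2(b[2],-b[0])-.121)
c=cam('side'); cv2.imwrite('pics/s2.png',cv2.resize(c['image'][60:310,200:520],(768,600)))
for l in('bin_lid','bin_stay','stay_foot'):
  for d in arm.trace(l,'side')[:2]: P=pts(c,d['pixels']); print(l,d['score'],d['rect'],len(P),(np.median(P,0)-O)@RB if len(P) else '')
E
```

```text
time_s: 9.15
eef_pos: [645.3, 75.9, 273.9]
eef_rot: [0.0, 0.739, 0.674, 0.001]
force: [-4.2, 3.1, 4.8]
finger_gap: 0.122
grasp_force: 20.0
[645.33347646  75.94478412 273.91093758] [-65.36112062  -1.88056881 223.91092841] 233.2556107577585 1.1657809331348048
bin_lid 0.64 [281.4, 151.0, 319.5, 254.7] 1379 [ 49.23310731  71.1900237  185.17435059]
bin_stay 0.51 [319.2, 141.5, 374.3, 170.8] 1395 [ -65.50744218 -348.70910328   41.6006711 ]
```

View pics/s2.png

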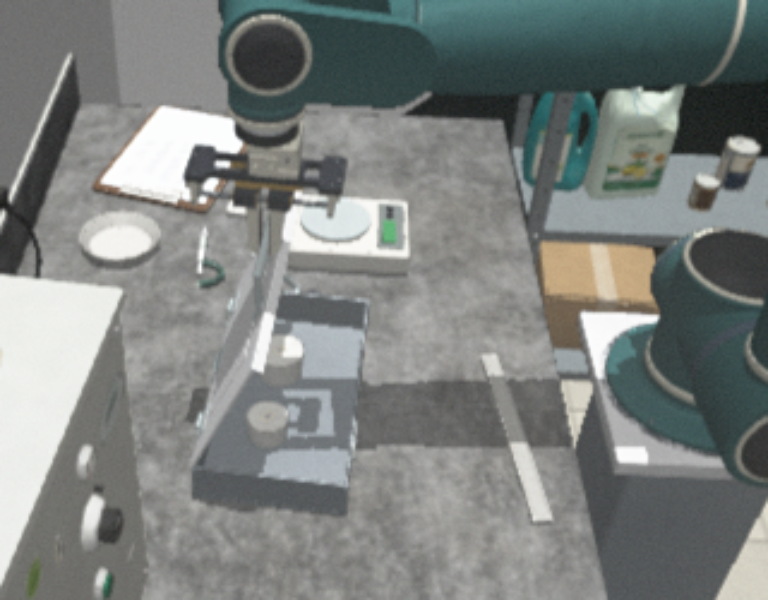

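The lid is up at about 1.16 rad. The two tins show at (268,422) and (285,355). I'll lower it gently to about 1.0.

```bash
python3 -m jog '[[[0,0,0],[0,-0.004,0.001],0],[[0,0,0],[0,-0.004,0.0015],0],[[0,0,0],[0,-0.004,0.0015],0],[[0,0,0],[0,-0.0045,0.0015],0],[[0,0,0],[0,-0.0045,0.0015],0],[[0,0,0],[0,-0.0045,0.002],0],[[0,0,0],[0,-0.0045,0.002],0],[[0,0,0],[0,-0.004,0.002],0]]' 
python3 - <<'E'
from h import *
p,R=pose();b=tb(p-R[:,2]*13)-[100,0,63];print(p,b,np.hypot(b[0],b[2]),np.arctan2(b[2],-b[0])-.121)
E
```

```text
time_s: 10.35
eef_pos: [610.9, 79.0, 259.9]
eef_rot: [0.0, 0.739, 0.674, 0.0]
force: [-0.9, 2.5, 6.6]
finger_gap: 0.122
grasp_force: 20.0
[610.86006646  79.01580207 259.88247944] [-99.96191927  -1.99189264 209.88247801] 232.47158940501382 1.0053076672670886
```

```bash
python3 -m jog '[[[0,0,0],[0,-0.001,0.0005],0],[[0,0,0],[0,-0.001,0.0005],0],[[0,0,0],[0,-0.001,0.0005],0],[[0,0,0],[0,-0.001,0.0005],0],[[0,0,0],[0,0,0],0],[[0,0,0],[0,0,0],0],[[0,0,0],[0,0,0],0],[[0,0,0],[0,0,0],0]]' 
python3 - <<'E'
from h import *
p,R=pose();b=tb(p-R[:,2]*13)-[100,0,63];print(p,b,np.hypot(b[0],b[2]),np.arctan2(b[2],-b[0])-.121)
E
```

```text
time_s: 11.35
eef_pos: [608.1, 79.3, 258.6]
eef_rot: [0.001, 0.739, 0.674, 0.001]
force: [7.5, 1.6, 7.8]
finger_gap: 0.122
grasp_force: 20.0
[608.07260233  79.2891668  258.56545768] [-102.80456161   -1.98071675  208.56537033] 232.52589445021033 0.9918344545293549
```

Resistance in +x shows the stay has taken the load. I open just a little first, so the fingers still straddle the bar, and check.

```bash
python3 -m jog '[[[0,0,0],[0,0,0],0.014],[[0,0,0],[0,0,0],0.016],[[0,0,0],[0,0,0],0.018],[[0,0,0],[0,0,0],0.02],[[0,0,0],[0,0,0],0.024],[[0,0,0],[0,0,0],0.028],[[0,0,0],[0,0,0],0.028],[[0,0,0],[0,0,0],0.028]]' 
cat > d.py <<'E'
from h import *
import sys
np.set_printoptions(precision=1,suppress=True)
for n in('side','top'):
    c=cam(n); cv2.imwrite(f'pics/{n}_{sys.argv[1]}.png',c['image'])
    P=(pts(c)-O)@RB
    L=P[(P[:,2]>100)&(P[:,2]<235)&(P[:,0]>-20)&(P[:,0]<90)&(abs(P[:,1])<180)]
    if n=='side': L=L[(L[:,1]>60)]
    else: L=L[abs(L[:,1])>80]
    if len(L)>20:
        A=np.c_[L[:,2],np.ones(len(L))]; k=np.linalg.lstsq(A,L[:,0],rcond=None)[0]; r=L[:,0]-A@k; L=L[abs(r)<8]; A=A[abs(r)<8]; k=np.linalg.lstsq(A,L[:,0],rcond=None)[0]; print(n,'lid angle',np.arctan2(1,-k[0]),'n',len(L))
    for l in('small_tin_mid','big_tin_mid','bin_stay','stay_foot','lid_bar'):
        for d in arm.trace(l,n)[:2]:
            Q=pts(c,d['pixels']); 
            if len(Q): Q=(Q-O)@RB; print(n,l,round(d['score'],2),np.round(d['rect']),len(Q),'med',np.median(Q,0),'lo',np.percentile(Q,3,0),'hi',np.percentile(Q,97,0))
E
python3 d.py r1
```

```text
time_s: 12.35
eef_pos: [607.1, 79.2, 257.6]
eef_rot: [-0.0, 0.739, 0.674, -0.0]
force: [-0.2, -0.8, -0.1]
finger_gap: 0.299
grasp_force: 0.0
side lid angle 0.9888318191033931 n 675
side small_tin_mid 0.74 [306. 229. 320. 245.] 246 med [13.8 79.4 37.4] lo [-8.9 44.6 11.4] hi [37.7 94.9 43. ]
side big_tin_mid 0.65 [319. 201. 326. 217.] 72 med [ -8.8 -48.4  41. ] lo [-16.2 -76.1   8.3] hi [ -2.4 -32.   49.3]
side bin_stay 0.75 [306. 228. 321. 244.] 273 med [13.3 78.6 37. ] lo [-10.   39.3   4.2] hi [38.7 94.7 43. ]
side lid_bar 0.9 [284. 151. 329. 256.] 2259 med [ 36.9  61.1 159.4] lo [ -18.2 -164.    56.6] hi [ 97.7 190.1 273.6]
top lid angle 0.9863032920856808 n 1046
top big_tin_mid 0.54 [333. 204. 341. 213.] 42 med [ -9.5 -59.7  48. ] lo [-15.7 -71.7  10.1] hi [ -1.9 -45.8  52.6]
top lid_bar 0.82 [254. 171. 388. 210.] 1554 med [  23.5 -113.2  184.5] lo [ -19.1 -194.7   72. ] hi [ 92.7 181.2 235.7]
top lid_bar 0.17 [395. 158. 436. 173.] 191 med [ 175.4 -297.6    8.8] lo [ 140.8 -361.9   -4.2] hi [ 192.9 -245.1   16.1]
```

```bash
python3 -m jog '[[[0,0,0],[0,0,-0.008],0.028],[[0,0,0],[0,0,-0.016],0.028],[[0,0,0],[0,0,-0.024],0.028],[[0,0,0],[0,0,-0.024],0.04],[[0,0,0],[0,-0.045,0],0.06],[[0,0,0],[0,-0.045,0],0.085],[[0,0,0],[0,-0.045,0],0.085],[[0,0,0],[0,-0.045,0],0.085]]' 
cat >> d.py <<'E'
    for a,(y0,y1,z0,z1) in {'small':(20,130,36,46),'big':(-120,0,43,53)}.items():
        Q=P[(P[:,0]>-60)&(P[:,0]<70)&(P[:,1]>y0)&(P[:,1]<y1)&(P[:,2]>z0)&(P[:,2]<z1)]
        if len(Q)>5: print(n,a,len(Q),cv2.minEnclosingCircle(Q[:,:2].astype(np.float32)),Q.mean(0))
c=cam('side'); cv2.imwrite(f'pics/crop_{sys.argv[1]}.png',cv2.resize(c['image'][130:280,260:420],(800,750))[150:])
E
python3 d.py r2
```

```text
time_s: 13.95
eef_pos: [426.4, 95.8, 330.9]
eef_rot: [0.0, 0.739, 0.674, 0.001]
force: [0.0, -0.2, 0.2]
finger_gap: 0.793
grasp_force: 0.0
side lid angle 0.9906484950545987 n 679
side small_tin_mid 0.54 [306. 228. 319. 247.] 281 med [15.5 80.2 37.5] lo [-8.7 44.9  6. ] hi [41.5 97.4 43.1]
side big_tin_mid 0.54 [317. 204. 325. 220.] 80 med [ -8.5 -45.4  40.8] lo [-16.8 -73.3   5.2] hi [  0.  -29.3  50.1]
side stay_foot 0.44 [336. 335. 383. 345.] 296 med [-161.5  412.6   13.3] lo [-219.2  402.6    4.6] hi [-104.8  418.3   18.9]
side lid_bar 0.93 [282. 142. 330. 255.] 2340 med [ 32.9  49.  167.1] lo [ -18.8 -168.7   68.3] hi [ 94.2 189.8 274. ]
side small 164 ((16.236194610595703, 67.85685729980469), 30.430025100708008) [15.8 69.7 39.3]
side big 38 ((-2.565981388092041, -58.710968017578125), 26.857439041137695) [ -8.4 -57.5  46.2]
top lid angle 0.9861748335478457 n 1528
top small_tin_mid 0.58 [253. 170. 386. 239.] 6741 med [-6.9 -1.3 87.7] lo [ -91.8 -180.    -1.1] hi [ 91.1 179.5 263.2]
top big_tin_mid 0.44 [333. 204. 346. 214.] 67 med [ -8.3 -62.5  47. ] lo [-15.3 -82.    9.1] hi [ -1.2 -41.2  52.8]
top bin_stay 0.4 [253. 172. 386. 241.] 6803 med [-7.  -3.2 86. ] lo [ -93.4 -181.1   -1.1] hi [ 93.3 179.7 239.6]
top lid_bar 0.93 [255. 170. 386. 211.] 3876 med [ 31.3  -1.4 172.7] lo [ -18.6 -180.    64.6] hi [ 97.3 176.8 275.4]
top small 33 ((-1.3982665538787842, 63.531166076660156), 20.266071319580078) [-4.9 64.2 41.1]
top big 54 ((-3.2352728843688965, -63.078163146972656), 25.571075439453125) [ -7.8 -63.8  47.7]
```

View pics/crop_r2.png

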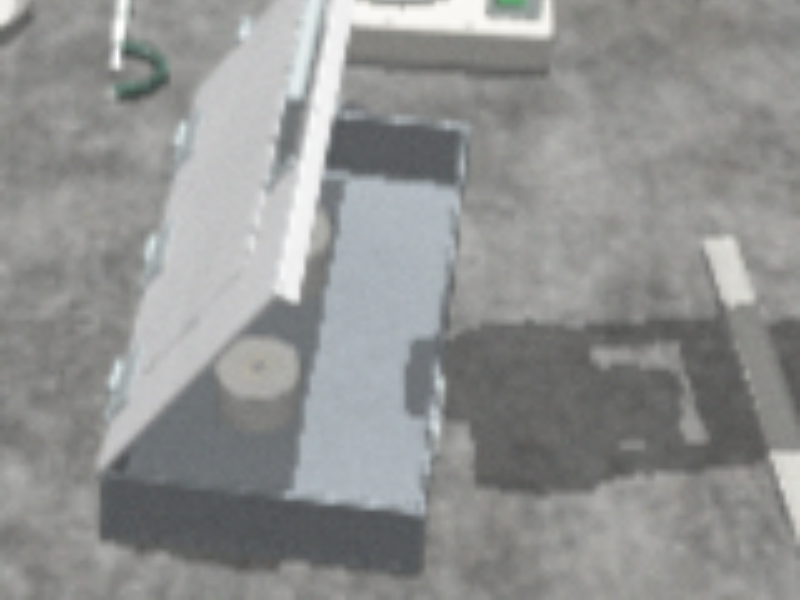

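```bash
python3 - <<'E'
from h import *
np.set_printoptions(precision=1,suppress=True)
c=cam('side'); print('knob',tb(ray(c,311.2,233.2,42)))
g=np.array([16,68,28.]); 
R0=tool(th+np.pi); R1=R0@Ro.from_rotvec([0,-.7,0]).as_matrix(); print((RB.T@R1)[:,2])
pre=fb(g)+R1[:,2]*(19-150); print('pre',pre,tb(pre)); p,R=pose()
plan(p,R0,1); plan(pre,R1,8,p,R1); plan(pre,R1,6,p,R0)
E
python3 -m jog '[[[0,0,-0.18],[0,0,0],0.085],[[0,0,-0.18],[0,0,0],0.085],[[0,0,-0.18],[0,0,0],0.085],[[0,0,-0.18],[0,0,0],0.085],[[0,0,-0.18],[0,0,0],0.085],[[0,0,-0.18],[0,0,0],0.085],[[0,0,-0.18],[0,0,0],0.085],[[0,0,-0.18],[0,0,0],0.085]]'
```

```text
knob [16.7 68.7 42. ]
[ 0.6 -0.  -0.8]
pre [549.2 155.  128.2] [-68.4  68.  128.2]
turn total [-0.  -0.  -1.6] per row [-0.  -0.  -1.6] dist 0.0
[0.0, 0.0, 0.0]
turn total [0. 0. 0.] per row [0. 0. 0.] dist 242.19732846329333
[0.0052, 0.0088, 0.0285]
[0.0052, 0.0088, 0.0285]
[0.0052, 0.0088, 0.0285]
[0.0052, 0.0088, 0.0285]
[0.0052, 0.0088, 0.0285]
[0.0052, 0.0088, 0.0285]
[0.0052, 0.0088, 0.0285]
[0.0052, 0.0088, 0.0285]
turn total [ 0.  -0.7  0. ] per row [ 0.  -0.1  0. ] dist 242.19732846329333
[-0.0192, 0.0117, 0.0335]
[-0.0151, 0.0117, 0.0355]
[-0.0109, 0.0117, 0.0371]
[-0.0065, 0.0117, 0.0381]
[-0.002, 0.0117, 0.0386]
[0.0025, 0.0117, 0.0386]
time_s: 15.65
eef_pos: [427.9, 95.8, 329.6]
eef_rot: [-0.0, 0.108, 0.994, -0.0]
force: [0.3, 0.6, -0.4]
finger_gap: 0.909
grasp_force: 0.0
```

```bash
python3 -m jog '[[[0,0,-0.13],[0,0,0],0.085],[[0,-0.14,0],[0,0,0],0.085],[[0,-0.14,0],[0,0,0],0.085],[[0,-0.14,0],[0,0,0],0.085],[[0,-0.14,0],[0,0,0],0.085],[[0,-0.14,0],[0,0,0],0.085],[[0,0,0],[0.005,0.009,0.028],0.085],[[0,0,0],[0.005,0.009,0.028],0.085]]'
python3 - <<'E'
from h import *
np.set_printoptions(precision=1,suppress=True)
g=np.array([16.5,68.3,28.]); R1=tool(th+np.pi)@Ro.from_rotvec([0,-.7,0]).as_matrix()
pre=fb(g)+R1[:,2]*(19-150); p,R=pose(); print(tb(p),arm.read_state()['joint_positions']); plan(pre,R1,6)
E
```

```text
time_s: 16.65
eef_pos: [470.2, 117.4, 281.9]
eef_rot: [0.339, 0.044, 0.94, -0.018]
force: [0.2, 0.0, 0.2]
finger_gap: 0.913
grasp_force: 0.0
[-143.5   23.3  281.9] [ 0.4 -0.8  2.1 -0.3  1.2 -1.1]
turn total [-0. -0. -0.] per row [-0. -0. -0.] dist 177.17918386085063
[0.0066, 0.0077, 0.0277]
[0.0067, 0.0076, 0.0277]
[0.0067, 0.0076, 0.0277]
[0.0068, 0.0076, 0.0277]
[0.0068, 0.0076, 0.0277]
[0.0068, 0.0075, 0.0277]
```

```bash
python3 -m jog '[[[0,0,0],[0.007,0.008,0.027],0.085],[[0,0,0],[0.007,0.008,0.028],0.085],[[0,0,0],[0.007,0.007,0.028],0.085],[[0,0,0],[0.007,0.008,0.028],0.085],[[0,0,0],[0.006,0.007,0.028],0.085],[[0,0,0],[0.006,0.008,0.027],0.085],[[0,0,0],[0,0,0],0.085],[[0,0,0],[0,0,0],0.085]]'
python3 - <<'E'
from h import *
np.set_printoptions(precision=1,suppress=True)
g=np.array([16.5,68.3,28.]); R1=tool(th+np.pi)@Ro.from_rotvec([0,-.7,0]).as_matrix()
pre=fb(g)+R1[:,2]*(19); p,R=pose(); print(tb(p),arm.read_state()['joint_positions']); plan(pre,R1,1)
c=cam('side'); cv2.imwrite('pics/s5.png',cv2.resize(c['image'][100:290,240:500],(780,570)))
E
```

```text
time_s: 17.65
eef_pos: [549.0, 154.7, 130.0]
eef_rot: [0.339, 0.045, 0.94, -0.018]
force: [-0.2, -0.1, 1.5]
finger_gap: 0.912
grasp_force: 0.0
[-68.5  67.7 130. ] [ 0.4 -0.5  2.2 -0.4  0.8 -0.9]
turn total [-0. -0. -0.] per row [-0. -0. -0.] dist 151.80684310180655
[-0.0005, 0.0016, 0.1518]
```

View pics/s5.png

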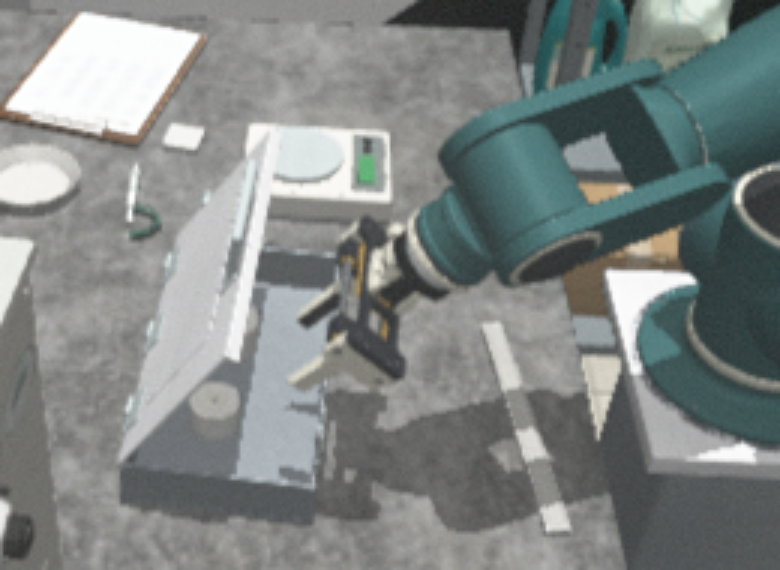

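The fingers (tips near 295,380 and 305,320) point at the small tin (214,408), clear of the lid. I advance 150 mm along the tool axis.

```bash
python3 -m jog '[[[0,0,0],[0,0.001,0.02],0.085],[[0,0,0],[0,0.001,0.026],0.085],[[0,0,0],[0,0,0.026],0.085],[[0,0,0],[0,0,0.026],0.085],[[0,0,0],[0,0,0.024],0.085],[[0,0,0],[0,0,0.018],0.085],[[0,0,0],[0,0,0.01],0.085],[[0,0,0],[0,0,0],0.07]]' 15
python3 -m jog '[[[0,0,0],[0,0,0],0.05],[[0,0,0],[0,0,0],0.05],[[0,0,0],[0,0,0],0.05],[[0,0,0],[0,0,0],0.05],[[0,0,0],[0,0,0],0.05],[[0,0,0],[0,0,0],0.05],[[0,0,0],[0,0,0],0.05],[[0,0,0],[0,0,0],0.05]]' 15
python3 -c "
from h import *
p,R=pose();print(tb(p),tb(p-19*R[:,2]))"
```

```text
time_s: 18.7
eef_pos: [644.5, 146.9, 13.9]
eef_rot: [0.338, 0.045, 0.94, -0.018]
force: [0.1, 0.5, -0.1]
finger_gap: 0.851
grasp_force: 0.0
time_s: 19.7
eef_pos: [644.7, 147.2, 14.3]
eef_rot: [0.339, 0.045, 0.94, -0.018]
force: [-5.2, -1.6, 7.0]
finger_gap: 0.61
grasp_force: 15.0
[27.45327435 68.98288517 14.26139852] [15.32280942 69.09360862 28.88465264]
```

```bash
python3 -m jog '[[[0,0,0],[0,0,0],0.05],[[0,0,0],[0,0,-0.01],0.05],[[0,0,0],[0,0,-0.02],0.05],[[0,0,0],[0,0,-0.026],0.05],[[0,0,0],[0,0,-0.028],0.05],[[0,0,0],[0,0,-0.028],0.05],[[0,0,0],[0,0,-0.028],0.05],[[0,0,0],[0,0,-0.02],0.05]]' 25
python3 - <<'E'
from h import *
np.set_printoptions(precision=1,suppress=True)
p,R=pose(); print(p,tb(p),R)
c=cam('side'); cv2.imwrite('pics/s6.png',cv2.resize(c['image'][100:290,240:500],(780,570)))
E
```

```text
time_s: 20.7
eef_pos: [541.8, 157.6, 137.8]
eef_rot: [0.339, 0.045, 0.94, -0.018]
force: [0.6, -0.8, -0.5]
finger_gap: 0.604
grasp_force: 25.0
[541.8 157.6 137.8] [-75.9  69.9 137.8] [[-0.8  0.1  0.6]
 [ 0.1  1.  -0.1]
 [-0.6 -0.  -0.8]]
```

View pics/s6.png

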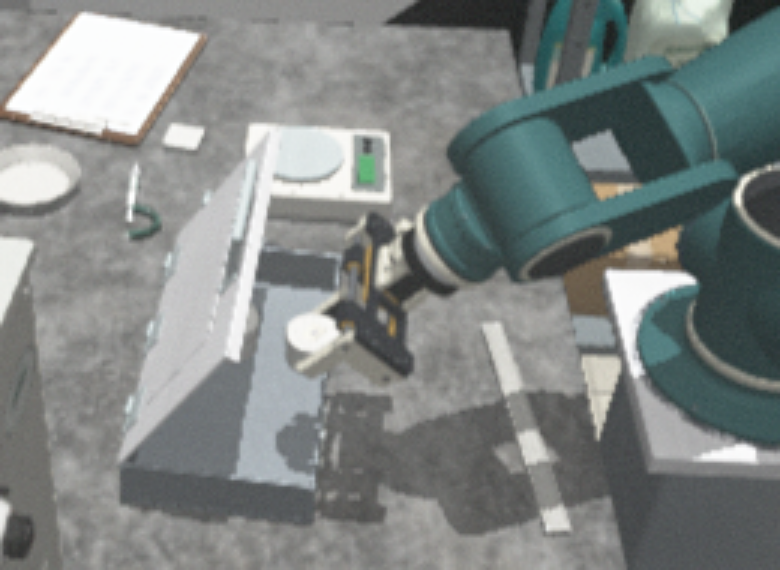

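```bash
python3 - <<'E'
from h import *
p,R=pose(); a=np.array([490,-20,175.]); plan(a,R,8); b=np.array([556.6,-311.1,110]); plan(b,R,8,a,R)
E
```

```text
turn total [0. 0. 0.] per row [0. 0. 0.] dist 188.51297730125475
[0.0005, -0.0228, -0.0061]
[0.0005, -0.0228, -0.0061]
[0.0005, -0.0228, -0.0061]
[0.0005, -0.0228, -0.0061]
[0.0005, -0.0228, -0.0061]
[0.0005, -0.0228, -0.0061]
[0.0005, -0.0228, -0.0061]
[0.0005, -0.0228, -0.0061]
turn total [0. 0. 0.] per row [0. 0. 0.] dist 305.613759506996
[-0.0038, -0.0354, 0.0139]
[-0.0038, -0.0354, 0.0139]
[-0.0038, -0.0354, 0.0139]
[-0.0038, -0.0354, 0.0139]
[-0.0038, -0.0354, 0.0139]
[-0.0038, -0.0354, 0.0139]
[-0.0038, -0.0354, 0.0139]
[-0.0038, -0.0354, 0.0139]
```

```bash
python3 -m jog '[[[0,0,0],[0,-0.012,-0.012],0.05],[[0,0,0],[0.001,-0.02,-0.012],0.05],[[0,0,0],[0.001,-0.025,-0.008],0.05],[[0,0,0],[0,-0.025,-0.005],0.05],[[0,0,0],[0.001,-0.025,-0.004],0.05],[[0,0,0],[0,-0.025,-0.004],0.05],[[0,0,0],[0.001,-0.025,-0.002],0.05],[[0,0,0],[0,-0.025,-0.002],0.05]]' 25
python3 -m jog '[[[0,0,0],[-0.003,-0.03,0.01],0.05],[[0,0,0],[-0.004,-0.035,0.014],0.05],[[0,0,0],[-0.004,-0.037,0.015],0.05],[[0,0,0],[-0.004,-0.037,0.015],0.05],[[0,0,0],[-0.004,-0.037,0.015],0.05],[[0,0,0],[-0.004,-0.035,0.014],0.05],[[0,0,0],[-0.004,-0.032,0.014],0.05],[[0,0,0],[-0.003,-0.028,0.012],0.05]]'
python3 - <<'E'
from h import *
np.set_printoptions(precision=4,suppress=True)
p,R=pose(); print(arm.read_state()['joint_positions']); R1=tool(th+np.pi)@Ro.from_rotvec([0,-.7,0]).as_matrix()
plan([556.6,-311.1,66.5],R,1)
plan([556.6,-311.1,66.5],R1,1)
c=cam('side'); cv2.imwrite('pics/s7.png',cv2.resize(c['image'][70:260,270:530],(780,570)))
E
```

```text
time_s: 21.75
eef_pos: [490.8, -21.0, 172.4]
eef_rot: [0.338, 0.044, 0.94, -0.018]
force: [0.1, 0.4, -1.7]
finger_gap: 0.606
grasp_force: 25.0
time_s: 22.75
eef_pos: [557.1, -300.5, 108.1]
eef_rot: [0.338, 0.045, 0.94, -0.018]
force: [-0.0, -0.4, -1.0]
finger_gap: 0.608
grasp_force: 25.0
[-0.7107 -0.2576  2.0933  0.5405  0.7865 -2.471 ]
turn total [0. 0. 0.] per row [0. 0. 0.] dist 42.925793387497436
[0.0261, -0.0104, 0.0324]
turn total [-0.0063 -0.0092 -0.0012] per row [-0.0063 -0.0092 -0.0012] dist 42.925793387497436
[0.0261, -0.0104, 0.0324]
```

View pics/s7.png

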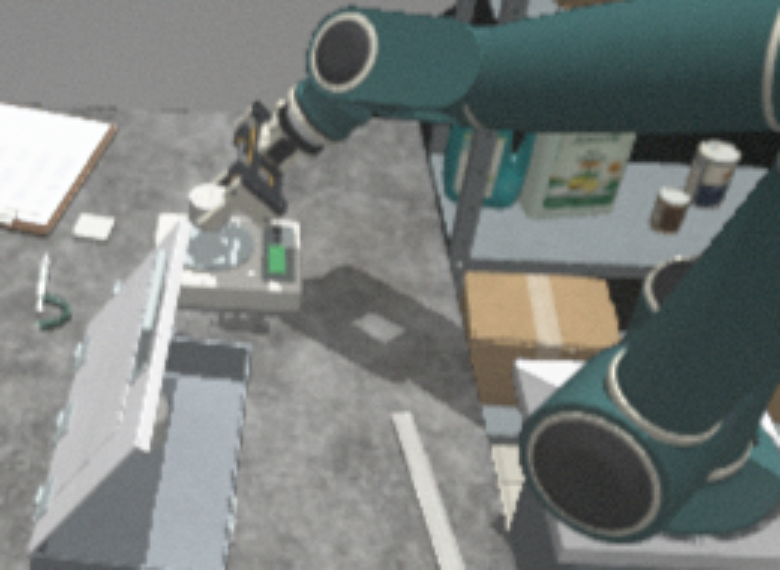

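The tin, at (208,200), is held upright above the pan (215,245). Now I lower it.

```bash
python3 -m jog '[[[0,0,0],[0.004,-0.004,0.005],0.05],[[0,0,0],[0.005,-0.003,0.006],0.05],[[0,0,0],[0.005,-0.003,0.006],0.05],[[0,0,0],[0.004,0,0.006],0.05],[[0,0,0],[0.004,0,0.005],0.05],[[0,0,0],[0.002,0,0.0025],0.05],[[0,0,0],[0.0015,0,0.0015],0.05],[[0,0,0],[0,0,0],0.05]]' 15
python3 - <<'E'
from h import *
np.set_printoptions(precision=4,suppress=True)
p,R=pose(); plan([556.6,-311.1,66.5],R,1)
E
```

```text
time_s: 23.8
eef_pos: [557.0, -309.5, 68.2]
eef_rot: [0.338, 0.045, 0.94, -0.018]
force: [-0.2, -0.0, -1.2]
finger_gap: 0.611
grasp_force: 15.0
turn total [0. 0. 0.] per row [0. 0. 0.] dist 2.4106813949053043
[0.0013, -0.0017, 0.0012]
```

```bash
python3 -m jog '[[[0,0,0],[0.0005,-0.0005,0.0005],0.05],[[0,0,0],[0.0005,-0.0005,0.0005],0.05],[[0,0,0],[0.0003,0,0.0004],0.05],[[0,0,0],[0.0003,0,0.0004],0.05],[[0,0,0],[0,0,0],0.05],[[0,0,0],[0,0,0],0.05],[[0,0,0],[0,0,0],0.05],[[0,0,0],[0,0,0],0.05]]' 8
```

```text
time_s: 24.8
eef_pos: [557.0, -310.6, 66.2]
eef_rot: [0.339, 0.045, 0.94, -0.019]
force: [-2.2, -0.7, 5.8]
finger_gap: 0.614
grasp_force: 8.0
```

```bash
python3 -m jog '[[[0,0,0],[0,0,0],0.058],[[0,0,0],[0,0,0],0.06],[[0,0,0],[0,0,0],0.064],[[0,0,0],[0,0,0],0.07],[[0,0,0],[0,0,0],0.078],[[0,0,0],[0,0,0],0.085],[[0,0,0],[0,0,0],0.085],[[0,0,0],[0,0,0],0.085]]'
python3 -m jog '[[[0,0,0],[0,0,-0.005],0.085],[[0,0,0],[0,0,-0.015],0.085],[[0,0,0],[0,0,-0.02],0.085],[[0,0,0],[0,0,-0.03],0.085],[[0,0,0],[0,0,-0.03],0.085],[[0,0,0],[0,0,-0.03],0.085],[[0,0,0],[0,0,-0.03],0.085],[[0,0,0],[0,0,-0.02],0.085]]'
cat > e.py <<'E'
from h import *
np.set_printoptions(precision=1,suppress=True)
for n in('top','side'):
    c=cam(n); W=pts(c); Q=W[(abs(W[:,0]-545)<60)&(abs(W[:,1]+310)<60)&(W[:,2]>86)&(W[:,2]<103)]
    print(n,len(Q),Q.mean(0),cv2.minEnclosingCircle(Q[:,:2].astype(np.float32)),Q.std(0))
    P=(W-O)@RB; L=P[(P[:,2]>100)&(P[:,2]<225)&(P[:,0]>-20)&(P[:,0]<90)&(abs(P[:,1])<180)]
    k=np.polyfit(L[:,2],L[:,0],1); print('lid',np.arctan2(1,-k[0]))
    for l in('small_tin_mid','big_tin_mid'):
        for d in arm.trace(l,n)[:1]: X=pts(c,d['pixels']); print(l,d['score'],np.median(X,0),tb(np.median(X,0)))
    cv2.imwrite(f'pics/{n}_end.png',cv2.resize(c['image'][110:300,250:510],(780,570)))
E
python3 e.py
```

```text
time_s: 25.8
eef_pos: [556.8, -310.5, 65.8]
eef_rot: [0.338, 0.045, 0.94, -0.018]
force: [-0.2, 0.1, -0.3]
finger_gap: 0.91
grasp_force: 0.0
time_s: 26.8
eef_pos: [441.5, -298.7, 206.6]
eef_rot: [0.339, 0.045, 0.94, -0.019]
force: [0.1, -0.6, 0.2]
finger_gap: 0.913
grasp_force: 0.0
top 255 [ 546.6 -308.3   92.8] ((546.266357421875, -308.4244689941406), 29.340675354003906) [14.5 14.7  2.7]
lid 0.9990193156805074
small_tin_mid 0.59 [ 545.2 -305.5   92.2] [ -30.  -390.9   92.2]
side 100 [ 546.1 -304.6   90. ] ((545.0989379882812, -306.0843200683594), 30.62896156311035) [14.9 15.4  2.1]
lid 1.0022113349779302
small_tin_mid 0.67 [ 544.6 -289.8   86.8] [ -32.  -375.4   86.8]
big_tin_mid 0.4 [598.9  37.8  41.7] [ -8.1 -44.1  41.7]
```

View pics/top_end.png

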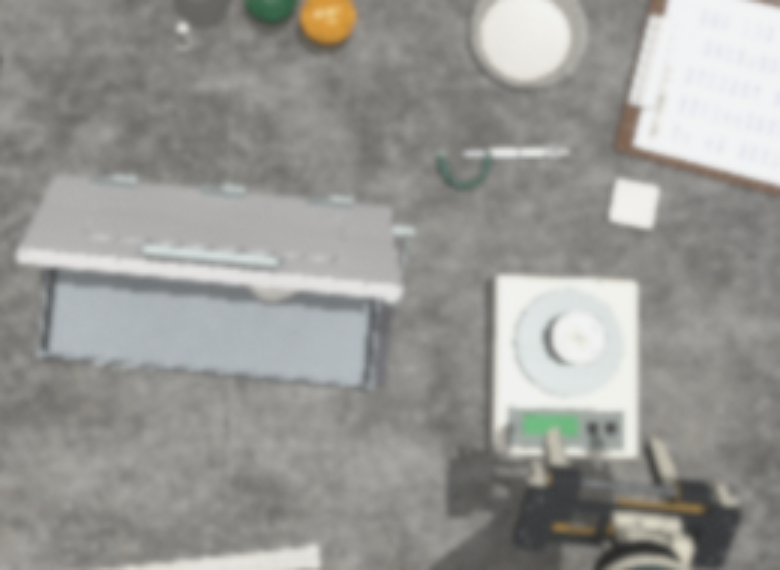

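View pics/side_end.png

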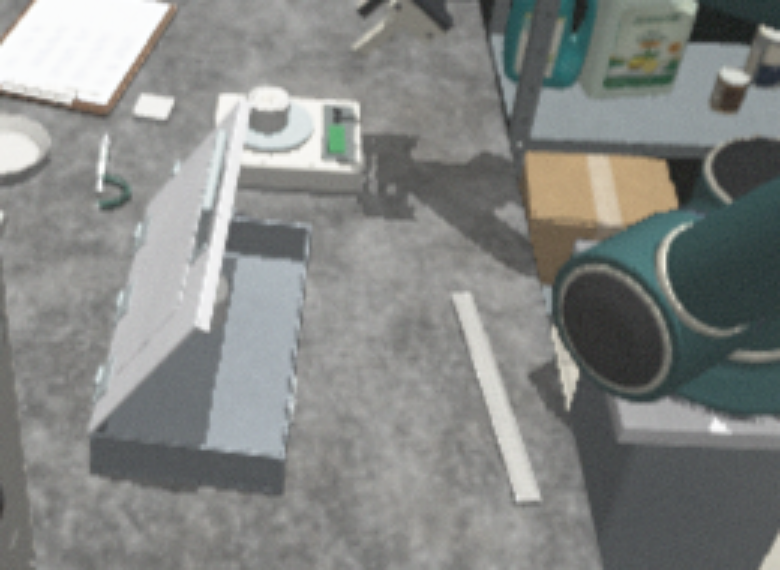

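Both views show the small tin upright on the pan (top 577,337; side 268,108), within about 3 mm of its centre. The lid is propped at about 1.0 rad, the big tin is in place and the gripper is clear.

```bash
python3 -c "
from bench import arm
print(arm.close_job())"
```

```text
the job is handed in; nothing more can be done
None
```

The job is handed in, with no verdict returned: the lid rests on its stay at about 1.0 rad, the small tin stands upright about 3 mm from the pan's centre, and the big tin is still in the bin; the stay's foot itself was never visible to the cameras.

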